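# Balance a bottle with weights from a lidded case

### The arm

A 6-joint arm with a two-finger parallel gripper is mounted at the origin on the work surface; the furniture and walls round the work are solid. World frame = base frame: x ahead of the robot, y to its left, z up, the work surface at z = 0. Lengths are in mm, angles in rad, forces in N, time in s.
With the tool pointing down it reaches from about 375 to 925 mm from the base axis. Payload 5.7 kg.
Tool frame: the origin (TCP) lies at the very end of the fingers, on their centre line; the grasp point (between the pads) lies 19 mm behind it; z points along the fingers, y is the direction in which the jaws open and shut (so a half turn about z gives the same grasp; the last joint's range is limited). The gripper opens to 88 mm and grips with 3 to 60 N. Pads are 20 mm wide; open, the fingers measure 115 mm over their backs; the gripper's body (75 mm by 178 mm) begins 61 mm behind the grasp point.
Start: joints at [-1.423, 0.359, 1.51, -0, 1.272, -0.115], TCP at [155.857, -579.371, 222.623] pointing down, gripper open.
Joint ranges: [-2.97, 2.97], [-1.01, 2.36], [0.21, 2.38], [-0.96, 4.11], [0.2, 2.71], [-2.98, 2.98]. Speed limits (rad/s): [2.39, 2.39, 3.14, 3.14, 3.14, 3.14].

### API

Orientations are given as a unit quaternion [w, x, y, z].
In Python, from workcell import status, cams, close_job gives the robot as it stands.
- The arm moves only by the tool carry_out, never from a script. Its argument "motion" is a list of rows, each a list of 3 entries, a list of its own where there are three numbers: the shift along the world's x, y, z in cm, then the turn, a rotation vector about the world's x, y, z in degrees, then the opening, from 0 (shut) to 1 (fully open). A call has 1 to 20 rows; each row shifts and turns the pose as measured when the row begins; what a row does not reach is not made up. A row lasts 1/8 s, in which the tool goes at most 62.5 mm and 10.7 degrees, less where a joint would pass 70% of its speed; a pose out of reach is approached as far as the arm can. A call is refused whole if a number of a shift passes 6.25 or a number of a turn 10.7, either way. A call with a gripper value outside its range is refused whole. The fingers move at their own pace and stop on an object; "grip_force" is the grip in N (left out, the last holds). Time passes only in rows, so rows that do not move let the fingers close. It gives the time, the measured TCP pose, the force and the opening at its end, in the units of the state.
- status.sense(): the state, without advancing time (a new reading comes with each control period).
- cams.camera(name): name is "side" or "top"; returns a dict with "pixels" (400x640x3 uint8, blue, green, red), "z_map" (400x640 float32, mm along the optical axis (not along the pixel's ray), 0 where there is no reading), "fx", "fy", "cx", "cy" (pixels), "origin" and "rotation" of the camera in the world. Camera axes: x right, y up, looking along -z (the intrinsics and any distortion apply to the point x, -y, -z); pixel columns grow to the right and rows downward; lengths in mm; the calibration is good to about 2 mm. A picture is of the moment at which its call begins.
- close_job(): hands the job in, once; it reports no verdict.
The state is a dict: "time_s": time; "joint_pos": joint angles; "qd": joint speeds; "joint_efforts": joint torques, N m; "tcp_pos": TCP position; "eef_rot": TCP orientation; "contact_force": force on the tool from outside, world axes, zero at the start; "wrist_torque": the same for the moment, N m; "opening": finger opening in mm.
Only numpy, scipy, OpenCV 4.12 (cv2) and the standard library are available. Lean on these libraries where they do the work, as an engineer would, in place of code of your own. Each camera call takes 0.05 s, during which the arm holds its last target.

### The job

Take the weight case by the bar on its lid and swing the lid back past its balance point, so that it stays open by itself. Then lift both metal weights out and set them down gently, upright, on the empty pan of the two-pan balance, so that the beam levels against the amber bottle. Leave the lid open, the bottle standing on its pan and the other things on the desk as they are.

Things in the scene. Friction and masses are not known exactly. Their poses are not given: they have to be found in the camera images.
- weight_case: Grey plastic case fixed to the desk, left or right of the balance: 150 mm deep (x), 220 mm wide (y), 86 mm high when shut. Origin: centre of its underside; x axis from its handle side to its hinge side, y along its width, z up. The tray has 5 mm walls 46 mm high, a 5 mm floor and a divider (top 40 mm up) at y = 0 that makes two compartments; the lid is a shell 40 mm deep on top.
- case_lid (a joint): Angle of the case's lid, rad: 0 shut, grows as it opens upward and back, stop at 1.8. It falls shut below about 1.3 rad and falls open by itself beyond that. Lid 250 g, light hinge, no latch.
- lid_hinge (a point): Fixed point on the hinge line of the lid, mid-width, at the rear upper edge of the tray (75 mm behind the case's origin, 46 mm up). The hinge line is parallel to the case's y axis.
- lid_bar (a point): Centre of the lid's round steel grip bar, 10 mm thick, parallel to the hinge line, free length about 90 mm. It is 40 mm in front of the lid's front face (35 mm clear gap), 190 mm in front of the hinge line and, lid shut, 14 mm above it (60 mm over the desk). Moves with the lid; its axes are the lid's. Being round, it can turn between the finger pads while the lid swings.
- weight_large: Larger aluminium weight, 200 g, loose: upright cylinder 44 mm in diameter, 44 mm high, then a neck 8 mm high (16 mm thick), then a round grip knob 24 mm in diameter, 20 mm high; 72 mm high in all. Origin at the centre of its underside, z up. It stands in one compartment of the case (which varies), about 55 mm from the divider and 5 to 35 mm in front of the case's middle.
- weight_large_center (a point): Middle of the larger weight, half-way up (36 mm above its underside); the knob reaches from 16 to 36 mm above this point.
- weight_small: Smaller aluminium weight, 100 g, loose: cylinder 36 mm in diameter, 34 mm high, with the same neck (8 mm) and knob (24 mm in diameter, 20 mm high); 62 mm high in all. Origin at the centre of its underside, z up. It stands in the other compartment of the case.
- weight_small_center (a point): Middle of the smaller weight, half-way up (31 mm above its underside); the knob reaches from 11 to 31 mm above this point.
- balance: Two-pan balance fixed to the desk: grey base 300 mm long (x) by 120 mm wide (y), with two round steel pans on posts; origin at the centre of its underside; its x axis points from the near, empty pan to the far pan that holds the bottle.
- beam (a joint): Tilt of the balance beam, rad: 0 level; positive means the far (bottle) pan is down and the near pan up; stops at +0.13 and -0.13. A lack or excess of 50 g or more rests on the stop. The pans stay horizontal, so it does not matter where on a pan a load stands.
- pan_near_top (a point): Centre of the upper surface of the near, empty pan, 100 mm in front of the balance's origin; flat floor 118 mm in diameter with a low rim (140 mm over all, 5 mm above the floor). 90 mm above the desk when level, 103 mm when this pan is up.
- pan_far_top (a point): Centre of the upper surface of the far pan, on which the bottle stands; same size; 77 mm above the desk at the start.
- bottle_center (a point): Middle (half-way up) of the amber glass bottle with a dark cap, 52 mm in diameter, 110 mm high, 300 g, that stands on the far pan; its z axis is up.
- timer: White bench timer with a round knob, 60x68x62 mm, bystander on the far left; origin at the centre of its underside.
- tape: Roll of brown tape lying flat, 94 mm in diameter, 48 mm high, bystander on the right; origin at the centre of its underside.
- stamp: Hand stamp with a wooden knob, 27x46x70 mm, bystander standing on the right; origin at the centre of its underside.
- labels: Roll of white labels lying flat, 68 mm in diameter, 30 mm high, bystander on the left; origin at the centre of its underside.
Not all that is in view belongs to the job. There is more than one size of the part that bears bottle_center; the job needs the smaller.

How it is judged:
By the outcome, as a careful person would: the job done as asked, in the order asked, and still so for the second after the job is handed in, with the robot touching nothing.
It also fails if it takes over 72 s, if anything falls off the work surface, if the arm or the gripper's body presses on something with over 40 N, if the wrist force passes 120 N, or if a joint passes its speed limit or range.

## Working session

There is one attempt and no reset: what is moved stays moved. The work goes in short steps, Python scripts to look and compute and a tool call to move; the robot and the scene stay as the last step left them, time stands still between calls to the robot, and variables do not carry over. Pictures are saved under pics/ and viewed, and the job is handed in when it is done.

Besides the shell and the picture viewer there is one more tool, called after "Emit:" by a JSON object that holds its "fn" and its "kwargs", one argument or row to a line. carry_out: Moves the arm, as the interface text tells. Its arguments: {"type":"object","properties":{"motion":{"type":"array"},"grip_force":{"type":"number"}},"required":["motion"]}

```bash
mkdir -p pics; ls; cat > h.py <<'E'
import numpy as np, cv2
from workcell import status, cams
def grab(name,out=None):
    c=cams.camera(name)
    if out: cv2.imwrite('pics/'+out,c['pixels'])
    return c
def world(c):
    z=c['z_map'].astype(float); v,u=np.mgrid[0:z.shape[0],0:z.shape[1]]
    X=(u-c['cx'])/c['fx']*z; Y=(v-c['cy'])/c['fy']*z
    P=np.stack([X,-Y,-z],-1)
    W=P@np.array(c['rotation']).T+np.array(c['origin'])
    W[z==0]=np.nan
    return W
E
python3 - <<'E'
from h import *
print(status.sense())
for n in('side','top'):
    c=grab(n,n+'1.png'); print({k:c[k] for k in c if k not in('pixels','z_map')})
    np.savez(n+'1.npz',**c)
E
```

```text
pics
{'time_s': 0.0, 'joint_pos': array([-1.42311972e+00,  3.59519773e-01,  1.51142073e+00, -2.40042828e-05,
        1.27249905e+00, -1.15068764e-01]), 'qd': array([ 1.23499211e-03,  5.88774749e-05,  1.66350446e-04, -1.75586385e-03,
        1.47766635e-03, -1.44252560e-03]), 'joint_efforts': array([-3.35857840e-03, -5.15380275e+01, -2.70727140e+01,  6.70059817e-02,
        3.53494298e-02, -1.55404291e-04]), 'tcp_pos': array([ 155.73975711, -578.7218236 ,  221.80526058]), 'eef_rot': array([-9.23138580e-04,  9.91382127e-01,  1.30998573e-01, -2.65224800e-05]), 'contact_force': array([ 0.02368754, -0.23871019, -0.18358393]), 'wrist_torque': array([-0.01799373, -0.00922632, -0.05772964]), 'opening': 88.10427287871963}
{'fx': 415.3225470223501, 'fy': 415.3225470223501, 'cx': 312.38324214746274, 'cy': 201.06649044865105, 'origin': array([  440.93998836, -1114.27289224,   600.86343214]), 'rotation': array([ 0.83939265,  0.54215751, -0.02226134, -0.03145862])}
{'fx': 445.3049636855739, 'fy': 445.3049636855739, 'cx': 318.5236078920743, 'cy': 200.27790096703865, 'origin': array([ 414.99654119,   -3.59474296, 1543.82449242]), 'rotation': array([ 0.71044105,  0.03099579, -0.0390064 , -0.70199094])}
```

Rotation is a quaternion.

```bash
python3 - <<'E'
s=open('h.py').read()
s=s.replace("np.array(c['rotation']).T","R.from_quat(np.roll(c['rotation'],-1)).as_matrix().T").replace("import numpy as np, cv2","import numpy as np, cv2\nfrom scipy.spatial.transform import Rotation as R")
open('h.py','w').write(s)
E
```

```text
(no output)
```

View pics/side1.png

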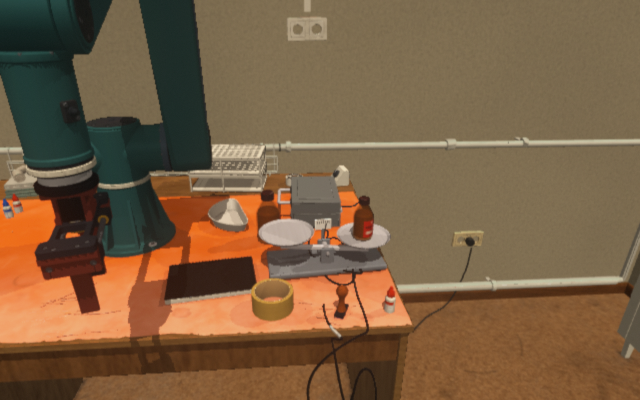

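View pics/top1.png

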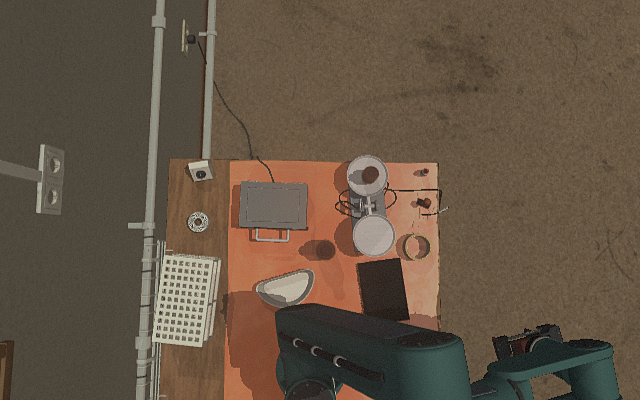

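The top view shows the case at about (272,205) with its bar at (272,237). The near pan is at (374,235), the far pan with its bottle at (367,175), and the spare bottle on the desk at (318,250). A bowl is at (287,288). Next I measure these.

```bash
python3 - <<'E'
from h import *
for n in('top','side'):
    c=dict(np.load(n+'1.npz')); W=world(c)
    np.set_printoptions(precision=1,suppress=True)
    pts={'top':dict(desk=(235,330),lid=(272,205),bar=(272,241),barL=(258,240),barR=(287,240),lidcorners1=(242,184),c2=(305,186),c3=(303,226),c4=(240,225),near=(374,235),far=(355,165),bottle=(370,174),xb=(318,249),base=(368,205),bowl=(287,288),tape=(427,247),stamp=(424,203)),
     'side':dict(near=(286,232),bottlecap=(364,201),far=(380,237),lid=(315,188),bar=(281,200),tray=(320,213),xb=(266,195))}[n]
    for k,(u,v) in pts.items(): print(n,k,W[v,u])
c=dict(np.load('top1.npz')); W=world(c)
im=c['pixels']
z=W[...,2]
def box(m,name):
    nlab,l,st,ce=cv2.connectedComponentsWithStats(m.astype(np.uint8))
    for i in range(1,nlab):
        if st[i,4]>60:
            ys,xs=np.where(l==i); p=W[ys,xs][:,:2].astype(np.float32)
            print(name,st[i],cv2.minAreaRect(p),np.nanmedian(W[ys,xs][:,2]))
r=np.zeros(z.shape,bool); r[170:250,232:315]=1
box(r&(z>70)&(z<100),'lid'); box(r&(z>48)&(z<100),'lid+bar'); 
r=np.zeros(z.shape,bool); r[150:262,340:400]=1
box(r&(z>95)&(z<115),'near'); box(r&(z>68)&(z<92),'far');box(r&(z>170),'bottle')
r=np.zeros(z.shape,bool); r[235:265,300:340]=1
box(r&(z>30),'xb'); 
r=np.zeros(z.shape,bool); r[230:256,250:298]=1
box(r&(z>45)&(z<70),'bar')
E
```

```text
top desk [124.5 257.   -0.2]
top lid [542.5 133.3  85.6]
top bar [425.  133.   60.6]
top barL [427.8 179.6  58.9]
top barR [428.8  83.2  64.9]
top lidcorners1 [610.5 233.2  87.5]
top c2 [606.6  25.8  86.6]
top c3 [474.7  30.4  89.3]
top c4 [475.6 236.2  85.9]
top near [ 447.8 -199.7  102.7]
top far [ 680.9 -140.    76.3]
top bottle [ 633.4 -176.1  186.8]
top xb [400.8 -19.1 110.3]
top base [ 548.8 -185.5   59.6]
top bowl [265.9  84.1  -2.3]
top tape [ 410.9 -392.7   17.7]
top stamp [ 557.  -371.7   67.9]
side near [ 447.2 -194.5  101.7]
side bottlecap [ 639.7 -199.4  183.2]
side far [ 689.9 -187.8   74. ]
side lid [547.1 129.4  84.5]
side bar [435.4 238.1  -3.3]
side tray [553.9  23.6  45.3]
side xb [395.9 -59.4 146. ]
lid [ 239  181   69   49 3048] ((542.3848266601562, 131.14572143554688), (220.43934631347656, 153.17662048339844), 88.49309539794922) 86.75522620110257
lid+bar [ 239  181   69   61 3245] ((524.2211303710938, 131.62142944335938), (220.44924926757812, 201.14622497558594), 88.34481811523438) 86.49325972509723
near [ 353  214   43   43 1435] ((447.18182373046875, -198.52932739257812), (136.32666015625, 135.7720947265625), 44.849571228027344) 103.01541776574436
far [ 347  155   41   41 1094] ((647.4258422851562, -179.75991821289062), (135.62991333007812, 134.23011779785156), 0.22404401004314423) 77.20179421914202
bottle [368 167   9  10  67] ((641.4299926757812, -184.49095153808594), (26.331239700317383, 24.999162673950195), 70.61695861816406) 186.04926874398507
xb [315 240  21  21 359] ((397.6661071777344, -42.11594772338867), (64.69623565673828, 64.91973876953125), 0.6180030107498169) 108.85217648909384
bar [255 230  35  12 146] ((443.1781005859375, 133.48731994628906), (36.52058792114258, 113.28987121582031), 0.615283191204071) 63.264615983778526
```

```bash
python3 - <<'E'
from h import *
c=dict(np.load('top1.npz'));s=dict(np.load('side1.npz'))
a=cv2.resize(c['pixels'][150:310,220:420],(800,640))[:600]
b=cv2.resize(s['pixels'][160:310,200:400],(800,600))
cv2.imwrite('pics/tz.png',a);cv2.imwrite('pics/sz.png',b)
E
```

```text
(no output)
```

View pics/tz.png

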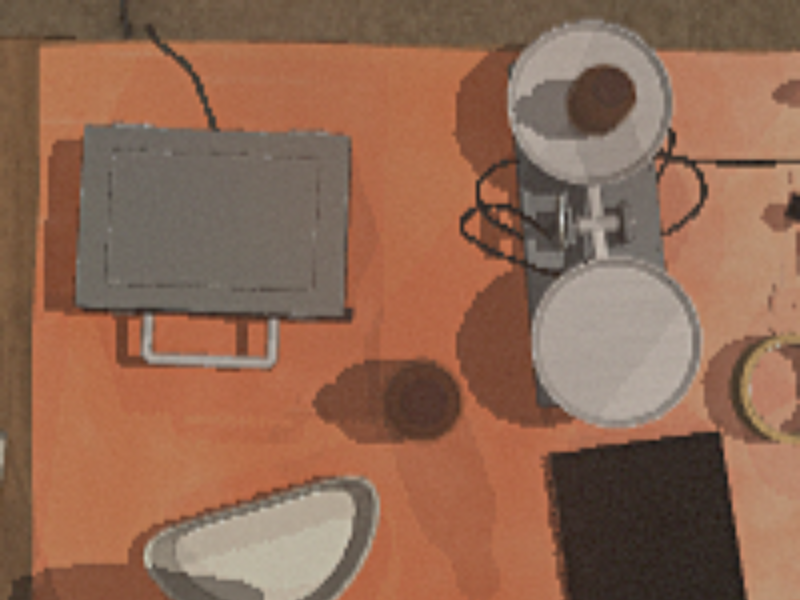

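View pics/sz.png

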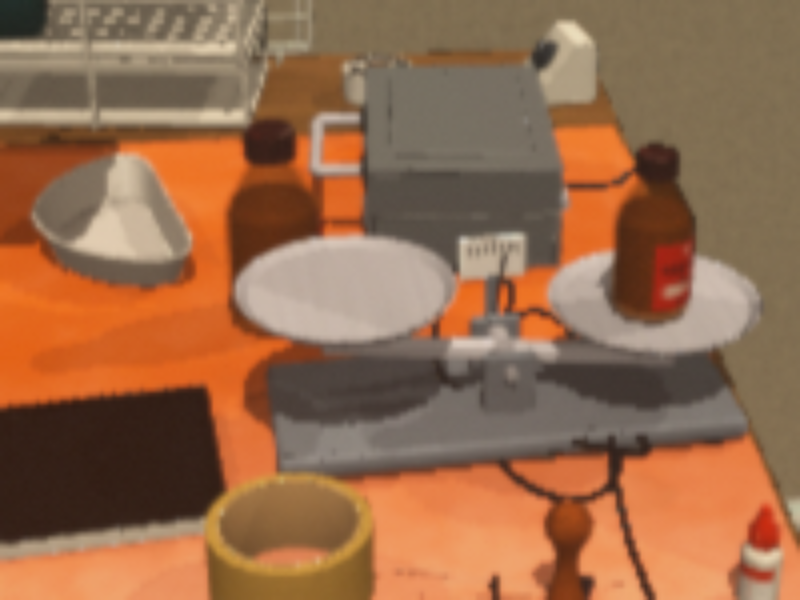

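Emit:
{"fn": "carry_out", "kwargs": {
  "motion": [
    [[4.2,2.6,0.4],[0,0,4.1],1],
    [[4.2,2.6,0.4],[0,0,4.1],1],
    [[4.2,2.6,0.4],[0,0,4.1],1],
    [[4.2,2.6,0.4],[0,0,4.1],1],
    [[4.2,2.6,0.4],[0,0,4.1],1],
    [[4.2,2.6,0.4],[0,0,4.1],1],
    [[4.2,2.6,0.4],[0,0,4.1],1],
    [[0.6,5,0],[0,0,4.1],1],
    [[0.6,5,0],[0,0,4.1],1],
    [[0.6,5,0],[0,0,4.1],1],
    [[0.6,5,0],[0,0,4.1],1],
    [[0.6,5,0],[0,0,4.1],1],
    [[-0.8,4.7,0],[0,0,4.1],0.8],
    [[-0.8,4.7,0],[0,0,4.1],0.6],
    [[-0.8,4.7,0],[0,0,4.1],0.5],
    [[-0.8,4.7,0],[0,0,4.1],0.45],
    [[-0.8,4.7,0],[0,0,4.1],0.45],
    [[-0.8,4.7,0],[0,0,4.1],0.45]
  ],
  "grip_force": 15
}}

```text
time_s: 2.35
tcp_pos: [435.5, 157.2, 244.2]
eef_rot: [-0.003, 0.701, 0.713, -0.003]
contact_force: [0.4, -0.3, -0.2]
opening: 39.6
```

Emit:
{"fn": "carry_out", "kwargs": {
  "motion": [
    [[-0.4,-1.2,-2.5],[0,0,-1.2],0.36],
    [[-0.4,-1.2,-3],[0,0,-1.2],0.36],
    [[0,0,-3],[0,0,0],0.36],
    [[0,0,-3],[0,0,0],0.36],
    [[0,0,-0.5],[0,0,0],0.36],
    [[0,0,0],[0,0,0],0.36]
  ]
}}

```text
time_s: 3.1
tcp_pos: [425.5, 137.4, 121.5]
eef_rot: [-0.004, 0.713, 0.701, -0.002]
contact_force: [0.1, 0.2, 0.4]
opening: 31.4
```

```bash
python3 - <<'E'
from h import *
s=status.sense();print(s['tcp_pos'],s['eef_rot'],s['opening'])
c=grab('side','s2.png');a=cv2.resize(c['pixels'][110:260,200:400],(800,600),interpolation=2);cv2.imwrite('pics/s2z.png',a)
E
```

```text
[425.45240162 137.35551431 121.47451858] [-0.00372339  0.71328774  0.70085804 -0.00217999] 31.37664067108203
```

View pics/s2z.png

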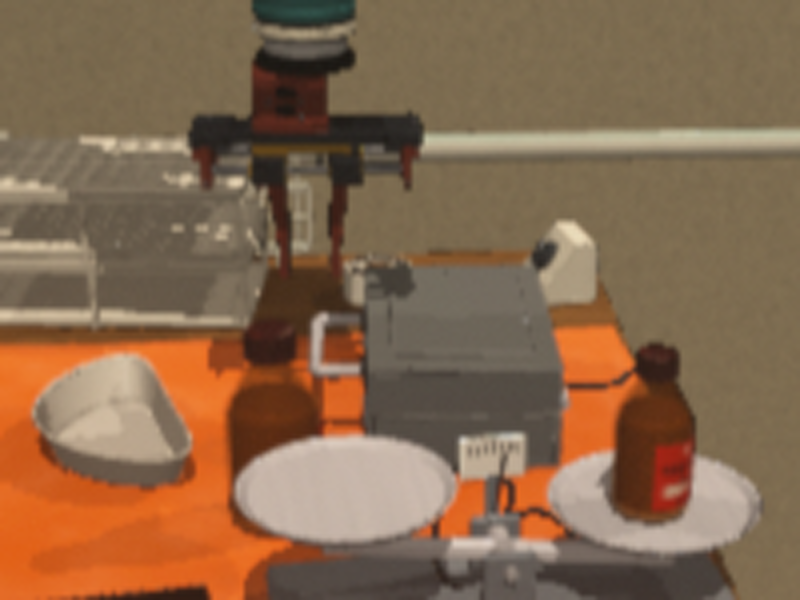

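The fingertips, at zoomed (285,268) and (337,268), straddle the bar at (320,340). I descend and grip.

Emit:
{"fn": "carry_out", "kwargs": {
  "motion": [
    [[0.3,-0.2,-2.5],[0,0,-0.5],0.36],
    [[0,-0.1,-2.5],[0,0,0],0.36],
    [[0,0,-2],[0,0,0],0.36],
    [[0,0,-0.8],[0,0,0],0.36],
    [[0,0,0],[0,0,0],0.36]
  ]
}}

```text
time_s: 3.78
tcp_pos: [435.3, 135.4, 47.7]
eef_rot: [0.0, 0.716, 0.698, 0.003]
contact_force: [0.6, 0.7, -0.7]
opening: 31.7
```

Emit:
{"fn": "carry_out", "kwargs": {
  "motion": [
    [[-0.6,0,-0.5],[0,0,0],0.36],
    [[0,0,0],[0,0,0],0.36]
  ]
}}

```text
time_s: 4.03
tcp_pos: [430.0, 135.6, 43.8]
eef_rot: [0.001, 0.716, 0.698, 0.005]
contact_force: [-0.5, 0.2, -0.0]
opening: 31.5
```

Emit:
{"fn": "carry_out", "kwargs": {
  "motion": [
    [[0,0,-0.2],[0,0,0],0.2],
    [[0,0,0],[0,0,0],0],
    [[0,0,0],[0,0,0],0],
    [[0,0,0],[0,0,0],0]
  ],
  "grip_force": 20
}}

```text
time_s: 4.53
tcp_pos: [428.6, 135.7, 42.2]
eef_rot: [0.0, 0.716, 0.698, 0.004]
contact_force: [0.1, 1.1, 0.2]
opening: 9.0
```

```bash
python3 - <<'E'
import numpy as np
th=np.arange(0,1.76,.1)
x=-190*np.cos(th)+14*np.sin(th); z=190*np.sin(th)+14*np.cos(th)
for t,a,b in zip(th,x+618.6,z+47-19): print(round(t,2),a.round(1),b.round(1))
print(np.diff(x).round(1),np.diff(z).round(1))
E
```

```text
0.0 428.6 42.0
0.1 430.9 60.9
0.2 435.2 79.5
0.3 441.2 97.5
0.4 449.1 114.9
0.5 458.6 131.4
0.6 469.7 146.8
0.7 482.3 161.1
0.8 496.3 174.1
0.9 511.5 185.5
1.0 527.7 195.4
1.1 544.9 203.7
1.2 562.8 210.2
1.3 581.3 214.8
1.4 600.1 217.6
1.5 619.1 218.5
1.6 638.1 217.5
1.7 657.0 214.6
[ 2.3  4.2  6.1  7.8  9.5 11.1 12.6 14.  15.2 16.3 17.2 17.9 18.5 18.8
 19.  19.  18.8] [18.9 18.6 18.1 17.4 16.5 15.5 14.3 12.9 11.5  9.9  8.2  6.5  4.7  2.8
  0.9 -1.  -2.9]
```

Emit:
{"fn": "carry_out", "kwargs": {
  "motion": [
    [[0.2,0,1.9],[0,0,0],0],
    [[0.4,0,1.9],[0,0,0],0],
    [[0.6,0,1.8],[0,0,0],0],
    [[0.8,0,1.7],[0,0,0],0]
  ]
}}

```text
time_s: 5.03
tcp_pos: [448.3, 135.1, 115.5]
eef_rot: [-0.0, 0.716, 0.698, 0.003]
contact_force: [-0.8, -0.1, -2.9]
opening: 9.3
```

Tracking follows the arc: expected (449.1, 114.9), measured (448.3, 115.5).

Emit:
{"fn": "carry_out", "kwargs": {
  "motion": [
    [[1.0,0,1.6],[0,0,0],0],
    [[1.1,0,1.5],[0,0,0],0],
    [[1.3,0,1.4],[0,0,0],0],
    [[1.4,0,1.3],[0,0,0],0],
    [[1.5,0,1.1],[0,0,0],0]
  ]
}}

```text
time_s: 5.65
tcp_pos: [505.6, 133.6, 185.4]
eef_rot: [-0.004, 0.716, 0.698, -0.003]
contact_force: [-3.0, -1.6, 2.7]
opening: 9.1
```

Emit:
{"fn": "carry_out", "kwargs": {
  "motion": [
    [[1.8,-0.1,0.8],[0,0,0],0],
    [[1.8,0,0.7],[0,0,0],0],
    [[1.8,-0.1,0.6],[0,0,0],0],
    [[1.8,0,0.4],[0,0,0],0]
  ]
}}

```text
time_s: 6.15
tcp_pos: [573.5, 131.7, 215.5]
eef_rot: [-0.007, 0.716, 0.698, -0.006]
contact_force: [-0.7, -3.4, 1.1]
opening: 9.4
```

Emit:
{"fn": "carry_out", "kwargs": {
  "motion": [
    [[1.8,0,0.1],[0,0,0],0],
    [[1.8,0,0.1],[0,0,0],0],
    [[1.8,0,0.1],[0,0,0],0],
    [[1.6,0,-0.2],[0,0,0],0],
    [[1.2,0,-0.3],[0,0,0],0],
    [[0,0,0],[0,0,0],0]
  ]
}}

```text
time_s: 6.9
tcp_pos: [661.9, 129.2, 215.0]
eef_rot: [-0.004, 0.716, 0.698, -0.005]
contact_force: [-0.0, -0.3, 0.6]
opening: 9.5
```

Emit:
{"fn": "carry_out", "kwargs": {
  "motion": [
    [[0,0,0],[0,0,0],0.3],
    [[0,0,0],[0,0,0],0.5],
    [[0,0,0],[0,0,0],0.6],
    [[0,0,2],[0,0,0],0.6],
    [[0,0,4],[0,0,0],0.6],
    [[0,0,4],[0,0,0],0.6],
    [[-3,0,1],[0,0,-5],0.6],
    [[-5,0,0],[0,0,-10],0.6],
    [[-5,0,0],[0,0,-10],0.6],
    [[-6,0,0],[0,0,-10],0.6],
    [[-6,0,0],[0,0,-10],0.6],
    [[-6,0,0],[0,0,-10],0.6],
    [[0,0,0],[0,0,-10],0.6],
    [[0,0,0],[0,0,-10],0.6],
    [[0,0,0],[0,0,-10],0.6]
  ]
}}

```text
time_s: 8.78
tcp_pos: [334.6, 130.6, 328.2]
eef_rot: [-0.008, 1.0, 0.008, 0.001]
contact_force: [-0.7, -0.5, -0.0]
opening: 52.4
```

```bash
python3 - <<'E'
from h import *
s=status.sense();print(s['tcp_pos'],s['eef_rot'],s['opening'])
for n in('side','top'):
    c=grab(n,n+'3.png'); np.savez(n+'3.npz',**c)
    p=c['pixels'][110:260,200:400] if n=='side' else c['pixels'][150:300,220:420]
    cv2.imwrite(f'pics/{n}3z.png',cv2.resize(p,(800,600),interpolation=2))
E
```

```text
[334.63487031 130.60951984 328.23809702] [-0.00754748  0.99993965  0.00787579  0.00130642] 52.39006670508701
```

View pics/side3z.png

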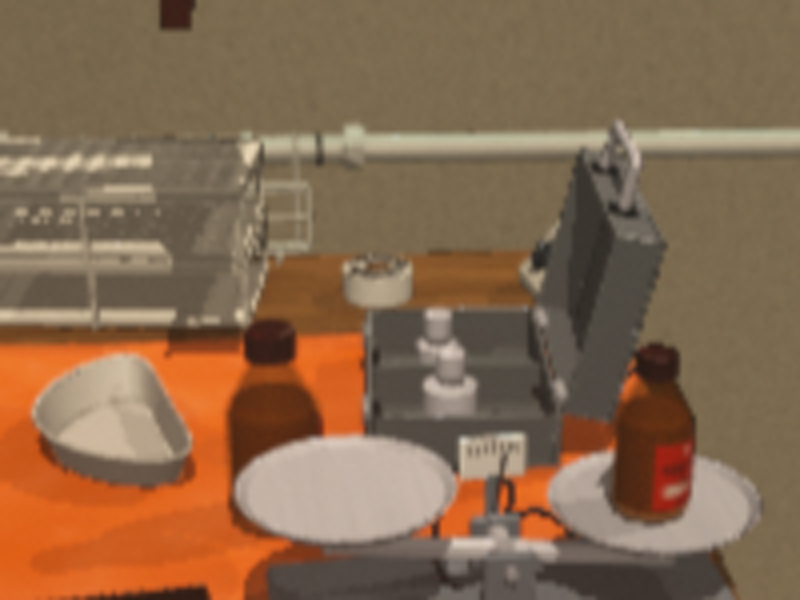

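View pics/top3z.png

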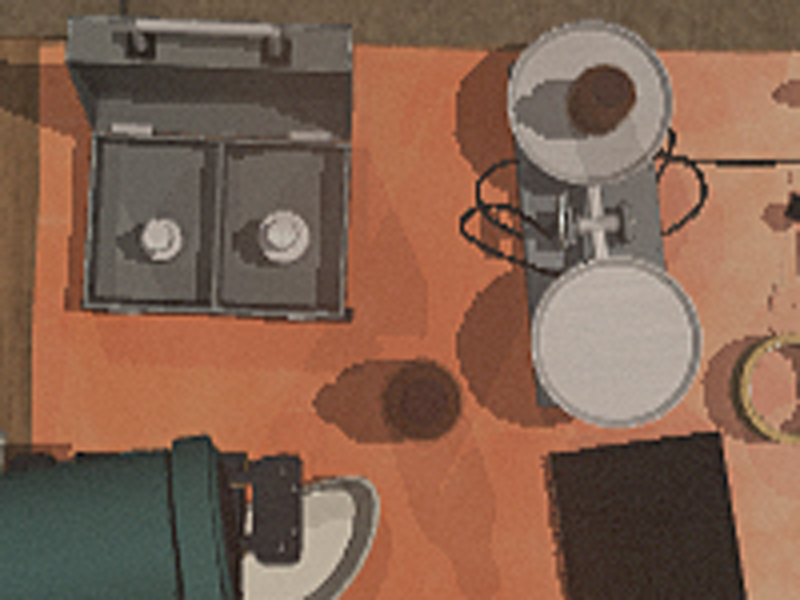

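The lid stands open. The larger weight is in the right compartment with its knob at zoomed (284,232), and the smaller one is in the left at (160,237).

```bash
python3 - <<'E'
from h import *
np.set_printoptions(precision=1,suppress=True)
c=dict(np.load('top3.npz'));W=world(c);z=W[...,2]
Rm=R.from_quat(np.roll(c['rotation'],-1)).as_matrix()
def ray(u,v,h):
    d=Rm@np.array([(u-c['cx'])/c['fx'],-(v-c['cy'])/c['fy'],-1]);o=c['origin'];return o+d*(h-o[2])/d[2]
for n,(u0,u1),h,b in(('large',(277,306),77,49),('small',(246,270),67,39)):
    m=np.zeros(z.shape,np.uint8);m[195:222,u0:u1]=255
    k=(m>0)&(z>h-13)&(z<h+8); ys,xs=np.where(k)
    print(n,'knob',k.sum(),np.median(z[k]),xs.mean(),ys.mean(),ray(xs.mean(),ys.mean(),h), np.ptp(xs),np.ptp(ys))
    k=(m>0)&(z>b-12)&(z<h+8); ys,xs=np.where(k)
    print('  body',k.sum(),xs.mean(),ys.mean(),ray(xs.mean(),ys.mean(),b),np.ptp(xs),np.ptp(ys))
    g=(c['pixels'].min(-1)>130)&(m>0); ys,xs=np.where(g); print('  bright',g.sum(),ray(xs.mean(),ys.mean(),b))
s=dict(np.load('side3.npz'));Ws=world(s)
for n,(u,v) in dict(large=(200+452/4,110+360/4),small=(200+438/4,110+322/4)).items(): print(n,'side',Ws[int(v),int(u)])
k=(z>95)&(z<115); k[:,:345]=0;k[:210]=0;k[265:]=0;k[:,405:]=0
ys,xs=np.where(k);(cc,r)=cv2.minEnclosingCircle(np.stack([xs,ys],1).astype(np.float32)); print('pan',ray(*cc,105),r)
E
```

```text
large knob 39 77.6382507845542 290.0 208.25641025641025 [533.2  74.5  77. ] 6 6
  body 146 292.13013698630135 209.36986301369862 [531.8  68.7  49. ] 21 18
  bright 93 [534.7  72.2  49. ]
small knob 43 67.05286773046805 259.0 209.0 [530.3 177.8  67. ] 6 6
  body 89 259.9550561797753 209.53932584269663 [530.6 178.   39. ] 10 9
  bright 65 [532.1 177.6  39. ]
large side [535.6  64.2  71.3]
small side [530.  164.6  63.3]
pan [ 457.1 -195.8  105. ] 24.698644638061523
```

Emit:
{"fn": "carry_out", "kwargs": {
  "motion": [
    [[5,-1.4,-2],[-0.9,0,0],0.6],
    [[5,-1.4,-2],[0,0,0],0.6],
    [[5,-1.4,-3],[0,0,0],0.6],
    [[4.2,-1.4,-4],[0,0,0],0.6],
    [[0,0,-4],[0,0,0],0.6],
    [[0,0,-3],[0,0,0],0.6],
    [[0,0,0],[0,0,0],0.6]
  ]
}}

```text
time_s: 9.75
tcp_pos: [534.4, 72.9, 144.3]
eef_rot: [-0.0, 1.0, 0.026, 0.005]
contact_force: [-0.2, 1.1, -0.1]
opening: 52.7
```

Emit:
{"fn": "carry_out", "kwargs": {
  "motion": [
    [[-0.1,0.2,-3],[0,0,-3],0.6],
    [[0,0,-3],[0,0,0],0.6],
    [[0,0,-2],[0,0,0],0.6],
    [[0,0,-1],[0,0,0],0.6],
    [[0,0,0],[0,0,0],0.6]
  ]
}}

```text
time_s: 10.38
tcp_pos: [539.0, 75.7, 59.2]
eef_rot: [-0.0, 1.0, 0.005, 0.01]
contact_force: [-0.6, -0.3, -0.0]
opening: 53.0
```

```bash
python3 - <<'E'
from h import *
s=status.sense();print(s['tcp_pos'],s['eef_rot'],s['opening'])
c=grab('side','s4.png');cv2.imwrite('pics/s4z.png',cv2.resize(c['pixels'][140:240,260:393],(800,600),interpolation=2))
E
```

```text
[538.97617304  75.67537513  59.22722574] [-4.58396584e-04  9.99935119e-01  5.02231542e-03  1.02139150e-02] 53.03023650895058
```

View pics/s4z.png

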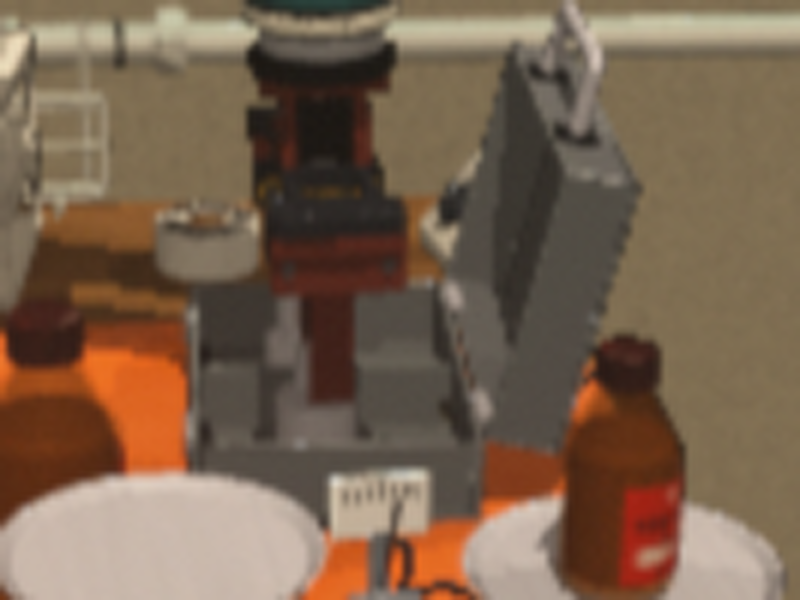

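Emit:
{"fn": "carry_out", "kwargs": {
  "motion": [
    [[-0.6,-0.1,-0.8],[0,1.1,0],0.6],
    [[0,0,-0.1],[0,0,0],0.6],
    [[0,0,0],[0,0,0],0.4],
    [[0,0,0],[0,0,0],0.2],
    [[0,0,0],[0,0,0],0],
    [[0,0,0],[0,0,0],0]
  ],
  "grip_force": 25
}}

```text
time_s: 11.18
tcp_pos: [534.8, 74.6, 52.4]
eef_rot: [-0.001, 1.0, 0.005, 0.002]
contact_force: [-0.4, -0.4, -1.7]
opening: 23.6
```

Emit:
{"fn": "carry_out", "kwargs": {
  "motion": [
    [[0,0,1.5],[0,0,0],0],
    [[0,0,3.5],[0,0,0],0],
    [[0,0,4.5],[0,0,0],0],
    [[0,0,4.5],[0,0,0],0],
    [[-0.5,-2,3],[0,0,0],0],
    [[-1.5,-4,1],[0,0,0],0],
    [[-2,-4.5,0],[0,0,0],0],
    [[-2,-4.5,0],[0,0,0],0],
    [[-2,-4.5,0],[0,0,0],0],
    [[-1.5,-3.5,0],[0,0,0],0],
    [[-0.8,-2,0],[0,0,0],0],
    [[0,0,0],[0,0,0],0]
  ]
}}

```text
time_s: 12.68
tcp_pos: [425.1, -181.5, 248.1]
eef_rot: [0.001, 1.0, 0.006, 0.006]
contact_force: [0.9, -0.1, -2.2]
opening: 23.6
```

Emit:
{"fn": "carry_out", "kwargs": {
  "motion": [
    [[-0.1,-1.2,-3],[0,0.5,0],0],
    [[0,-0.4,-3],[0,0,0],0],
    [[0,0,-2],[0,0,0],0],
    [[0,0,-0.8],[0,0,0],0],
    [[0,0,0],[0,0,0],0]
  ]
}}

```text
time_s: 13.3
tcp_pos: [425.9, -194.8, 161.0]
eef_rot: [0.001, 1.0, 0.007, 0.003]
contact_force: [0.4, -0.7, -1.8]
opening: 23.5
```

```bash
python3 - <<'E'
from h import *
s=status.sense();print(s['tcp_pos'],s['eef_rot'],s['opening'])
c=grab('side','s5.png');cv2.imwrite('pics/s5z.png',cv2.resize(c['pixels'][170:270,240:373],(800,600),interpolation=2))
E
```

```text
[ 425.94875253 -194.77462807  161.02900554] [0.00134051 0.99996872 0.00707493 0.00327338] 23.477705055595603
```

View pics/s5z.png

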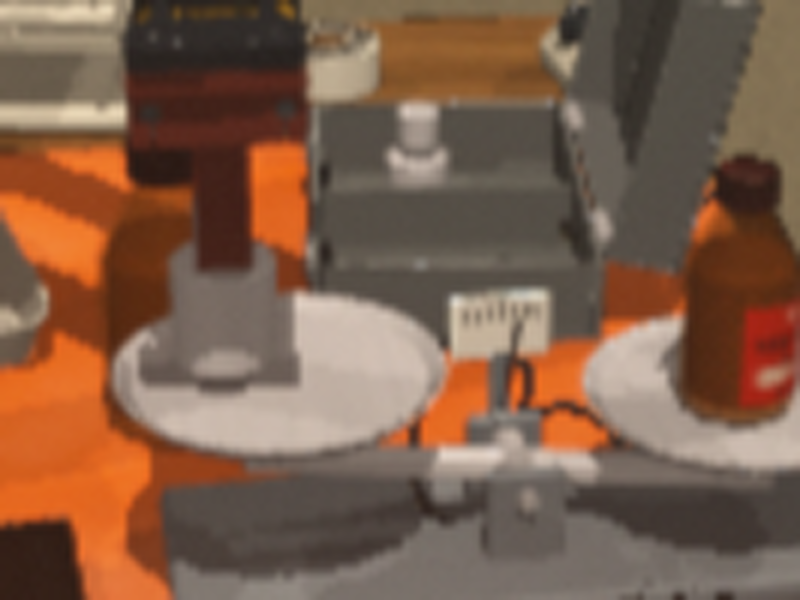

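The weight hovers over the near side of the pan (zoomed 220,380), inside the rim.

Emit:
{"fn": "carry_out", "kwargs": {
  "motion": [
    [[0,-0.2,-0.5],[0,0.4,0],0],
    [[0,0,-0.3],[0,0,0],0],
    [[0,0,-0.1],[0,0,0],0]
  ]
}}

```text
time_s: 13.72
tcp_pos: [427.7, -197.6, 153.8]
eef_rot: [0.003, 1.0, 0.007, 0.002]
contact_force: [0.5, 0.3, -2.4]
opening: 23.6
```

Emit:
{"fn": "carry_out", "kwargs": {
  "motion": [
    [[0,0,-0.2],[0.3,0.2,0],0],
    [[0,0,-0.1],[0,0,0],0],
    [[0,0,0],[0,0,0],0]
  ]
}}

```text
time_s: 14.1
tcp_pos: [427.8, -197.8, 150.7]
eef_rot: [-0.0, 1.0, 0.007, -0.0]
contact_force: [-0.0, 0.2, -2.3]
opening: 23.7
```

Emit:
{"fn": "carry_out", "kwargs": {
  "motion": [
    [[0,0,-0.1],[0,0,0],0],
    [[0,0,0],[0,0,0],0]
  ]
}}

```text
time_s: 14.35
tcp_pos: [427.8, -197.9, 149.9]
eef_rot: [-0.0, 1.0, 0.007, -0.0]
contact_force: [-1.2, 0.8, 1.6]
opening: 23.4
```

Contact is made: the vertical force went from -2.3 to +1.6 N. I release and rise.

Emit:
{"fn": "carry_out", "kwargs": {
  "motion": [
    [[0,0,0],[0,0,0],0.4],
    [[0,0,0],[0,0,0],0.55],
    [[0,0,0],[0,0,0],0.55],
    [[0,0,0.5],[0,0,0],0.55],
    [[0,0,2],[0,0,0],0.55],
    [[0,0,4],[0,0,0],0.55],
    [[0,0,3],[0,0,0],0.55]
  ]
}}

```text
time_s: 15.22
tcp_pos: [426.6, -197.0, 246.5]
eef_rot: [-0.001, 1.0, 0.007, -0.002]
contact_force: [-0.2, 0.2, -0.4]
opening: 48.2
```

```bash
python3 - <<'E'
from h import *
s=status.sense();print(s['tcp_pos'],s['eef_rot'],s['opening'])
c=grab('side','s6.png');cv2.imwrite('pics/s6z.png',cv2.resize(c['pixels'][130:280,200:400],(800,600),interpolation=2))
E
```

```text
[ 426.56813727 -197.03839223  246.47397347] [-0.00128708  0.99997265  0.00705811 -0.00179533] 48.24955847786485
```

View pics/s6z.png

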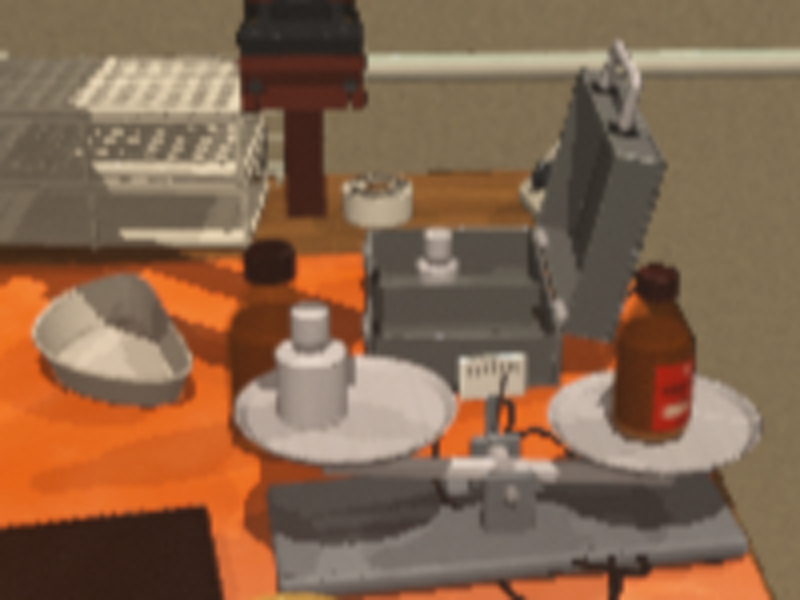

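The large weight stands upright at zoomed (310,370). Next is the small one.

Emit:
{"fn": "carry_out", "kwargs": {
  "motion": [
    [[0.8,3,0],[0,0,0],0.55],
    [[1.3,4.8,0],[0,0,0],0.55],
    [[1.3,4.8,0],[0,0,0],0.55],
    [[1.3,4.8,0],[0,0,0],0.55],
    [[1.3,4.8,0],[0,0,0],0.55],
    [[1.3,4.8,0],[0,0,0],0.55],
    [[1.3,4.0,0],[0,0,0],0.55],
    [[0.9,2.5,-2],[0,0,0],0.55],
    [[0,0,-3],[0,0,0],0.55],
    [[0,0,0],[0,0,0],0.55]
  ]
}}

```text
time_s: 16.52
tcp_pos: [527.6, 147.5, 202.3]
eef_rot: [0.002, 1.0, 0.006, 0.005]
contact_force: [0.2, -0.6, 0.7]
opening: 48.3
```

Emit:
{"fn": "carry_out", "kwargs": {
  "motion": [
    [[0.2,2.0,-2],[0,0.5,0],0.55],
    [[0,1.0,-3],[0,0,0],0.55],
    [[0,0,-3.5],[0,0,0],0.55],
    [[0,0,-3],[0,0,0],0.55],
    [[0,0,-1.5],[0,0,0],0.55],
    [[0,0,0],[0,0,0],0.55]
  ]
}}

```text
time_s: 17.27
tcp_pos: [535.7, 177.5, 76.7]
eef_rot: [0.001, 1.0, 0.005, 0.007]
contact_force: [0.3, 0.8, -0.1]
opening: 48.6
```

```bash
python3 - <<'E'
from h import *
s=status.sense();print(s['tcp_pos'],s['eef_rot'],s['opening'])
c=grab('side','s7.png');cv2.imwrite('pics/s7z.png',cv2.resize(c['pixels'][140:240,260:393],(800,600),interpolation=2))
E
```

```text
[535.67321639 177.46732176  76.74274832] [6.18650249e-04 9.99964926e-01 4.76252057e-03 6.86162856e-03] 48.55233693691855
```

View pics/s7z.png

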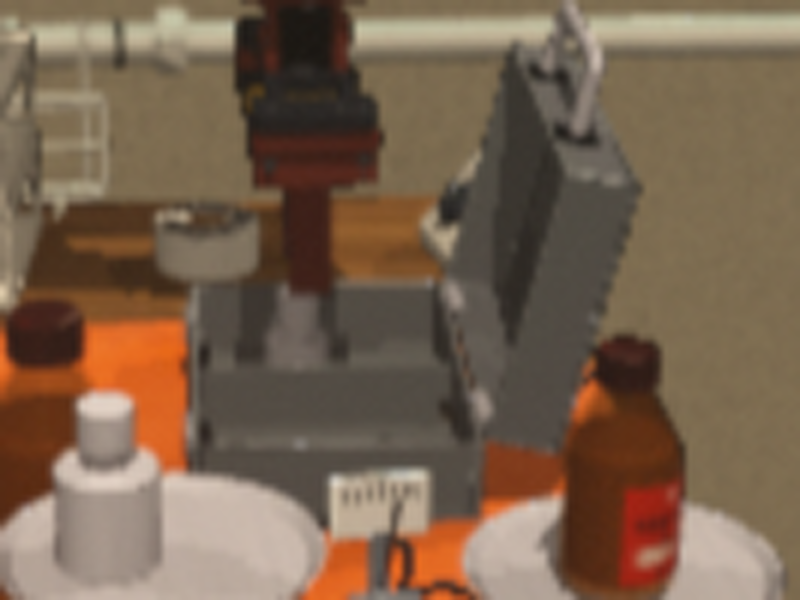

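Emit:
{"fn": "carry_out", "kwargs": {
  "motion": [
    [[-0.5,0,-1.5],[0,0.7,0],0.55],
    [[-0.2,0,-1.2],[0,0,0],0.55],
    [[0,0,-0.4],[0,0,0],0.55],
    [[0,0,0],[0,0,0],0.55]
  ]
}}

```text
time_s: 17.82
tcp_pos: [530.6, 177.8, 46.8]
eef_rot: [0.0, 1.0, 0.005, 0.003]
contact_force: [0.6, 0.1, -0.3]
opening: 48.3
```

Emit:
{"fn": "carry_out", "kwargs": {
  "motion": [
    [[0,0,-0.4],[0,0.3,0],0.55],
    [[0,0,0],[0,0,0],0.4],
    [[0,0,0],[0,0,0],0.2],
    [[0,0,0],[0,0,0],0],
    [[0,0,0],[0,0,0],0]
  ],
  "grip_force": 25
}}

```text
time_s: 18.45
tcp_pos: [531.2, 178.0, 43.1]
eef_rot: [-0.0, 1.0, 0.005, 0.001]
contact_force: [-0.6, -0.7, -0.6]
opening: 23.5
```

Emit:
{"fn": "carry_out", "kwargs": {
  "motion": [
    [[0,0,1.5],[0,0,0],0],
    [[0,0,3.5],[0,0,0],0],
    [[0,0,4.5],[0,0,0],0],
    [[0,0,4.5],[0,0,0],0],
    [[-0.3,-2,3],[0,0,0],0],
    [[-0.7,-4,1],[0,0,0],0],
    [[-0.7,-4.7,0],[0,0,0],0],
    [[-0.7,-4.7,0],[0,0,0],0],
    [[-0.7,-4.7,0],[0,0,0],0],
    [[-0.7,-4.7,0],[0,0,0],0],
    [[-0.7,-4.7,0],[0,0,0],0],
    [[-0.5,-3.5,0],[0,0,0],0],
    [[-0.3,-2,0],[0,0,0],0],
    [[0,0,0],[0,0,0],0]
  ]
}}

```text
time_s: 20.2
tcp_pos: [474.7, -182.4, 243.9]
eef_rot: [0.002, 1.0, 0.006, 0.008]
contact_force: [-0.2, -0.4, -0.5]
opening: 23.3
```

Emit:
{"fn": "carry_out", "kwargs": {
  "motion": [
    [[0.2,-1.0,-3],[0,0.5,0],0],
    [[0,-0.4,-3],[0,0.3,0],0],
    [[0,0,-2],[0,0,0],0],
    [[0,0,-0.7],[0,0,0],0],
    [[0,0,0],[0,0,0],0]
  ]
}}

```text
time_s: 20.82
tcp_pos: [478.0, -193.0, 158.5]
eef_rot: [0.002, 1.0, 0.007, 0.003]
contact_force: [0.8, -0.3, -1.7]
opening: 23.2
```

```bash
python3 - <<'E'
from h import *
s=status.sense();print(s['tcp_pos'],s['eef_rot'],s['opening'])
c=grab('side','s8.png');cv2.imwrite('pics/s8z.png',cv2.resize(c['pixels'][170:270,240:373],(800,600),interpolation=2))
E
```

```text
[ 478.00600634 -192.97538169  158.54981813] [0.00187215 0.9999708  0.00653958 0.0034834 ] 23.187282418307387
```

View pics/s8z.png

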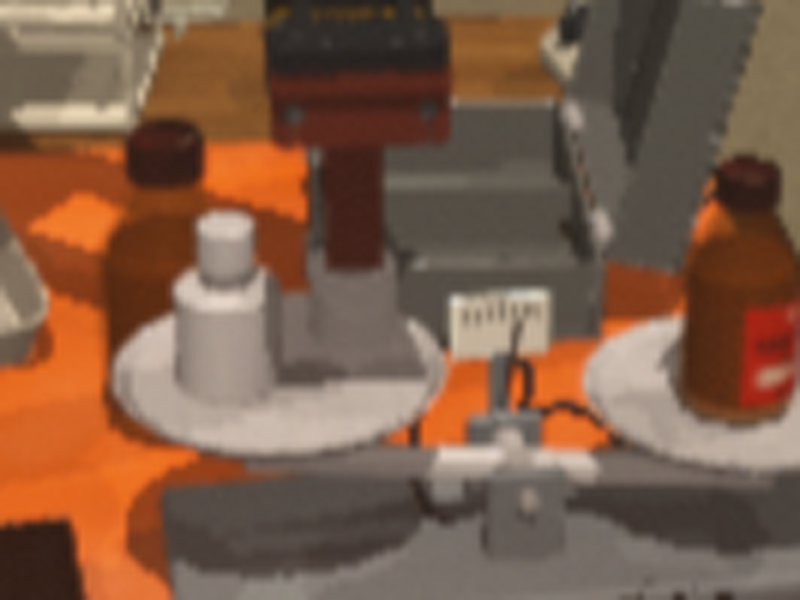

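The small weight hovers at zoomed (352,320), clear of the large one and inside the rim. I lower it and follow the pan down to level, which is TCP about 128.

Emit:
{"fn": "carry_out", "kwargs": {
  "motion": [
    [[0,-0.4,-0.8],[0.2,0.3,0],0],
    [[0,0,-0.5],[0,0,0],0],
    [[0,0,-0.3],[0,0,0],0],
    [[0,0,-0.1],[0,0,0],0],
    [[0,0,0],[0,0,0],0]
  ]
}}

```text
time_s: 21.5
tcp_pos: [479.5, -197.9, 142.7]
eef_rot: [0.001, 1.0, 0.007, 0.003]
contact_force: [-1.1, -0.4, -0.7]
opening: 23.5
```

Emit:
{"fn": "carry_out", "kwargs": {
  "motion": [
    [[0,0,-0.2],[0,0.3,0],0],
    [[0,0,-0.2],[0,0,0],0],
    [[0,0,-0.2],[0,0,0],0],
    [[0,0,-0.2],[0,0,0],0],
    [[0,0,0],[0,0,0],0]
  ]
}}

```text
time_s: 22.12
tcp_pos: [479.7, -198.0, 134.4]
eef_rot: [0.001, 1.0, 0.007, -0.0]
contact_force: [-0.1, 0.4, 0.1]
opening: 23.1
```

Emit:
{"fn": "carry_out", "kwargs": {
  "motion": [
    [[0,0,-0.2],[0,0,0],0],
    [[0,0,-0.2],[0,0,0],0],
    [[0,0,-0.2],[0,0,0],0],
    [[0,0,0],[0,0,0],0],
    [[0,0,0],[0,0,0],0]
  ]
}}

```text
time_s: 22.75
tcp_pos: [479.8, -198.0, 128.1]
eef_rot: [0.001, 1.0, 0.007, 0.0]
contact_force: [-0.2, 0.5, -0.8]
opening: 23.3
```

```bash
python3 - <<'E'
from h import *
s=status.sense();print(s['tcp_pos'],s['contact_force'],s['opening'])
c=grab('side','s9.png');cv2.imwrite('pics/s9z.png',cv2.resize(c['pixels'][170:270,240:373],(800,600),interpolation=2))
W=world(c);print(W[237,385],W[236,340],W[238,300])
E
```

```text
[ 479.75646889 -198.03056387  128.07991533] [-0.15298925  0.51963916 -0.84992027] 23.339453329189617
[ 697.47131681 -207.78917169   84.86643521] [608.41009731 -39.01008826  -2.36241867] [nan nan nan]
```

View pics/s9z.png

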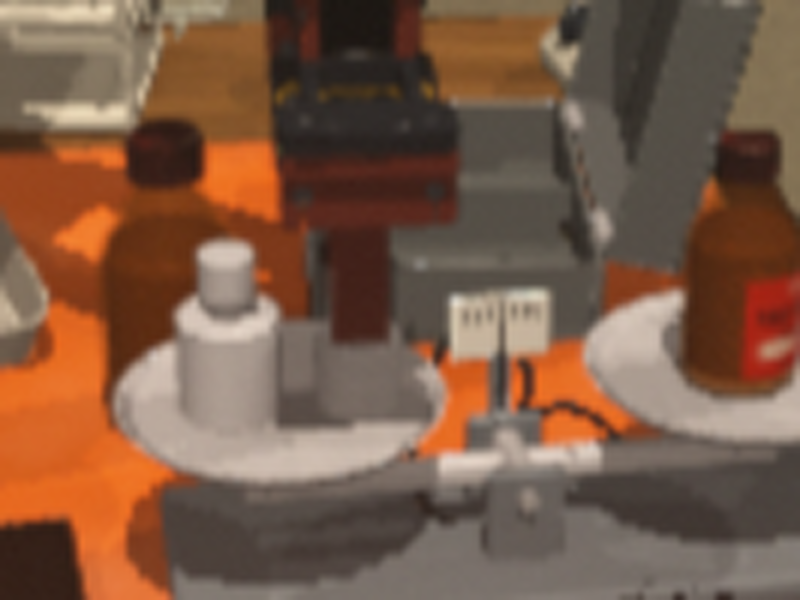

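The pointer at zoomed (502,300) now sits mid-scale and the beam is level. I release and back off.

Emit:
{"fn": "carry_out", "kwargs": {
  "motion": [
    [[0,0,0],[0,0,0],0.35],
    [[0,0,0],[0,0,0],0.5],
    [[0,0,0],[0,0,0],0.55],
    [[0,0,0],[0,0,0],0.55],
    [[0,0,0.5],[0,0,0],0.55],
    [[0,0,2],[0,0,0],0.55],
    [[0,0,4],[0,0,0],0.55],
    [[0,0,5],[0,0,0],0.55],
    [[0,0,5],[0,0,0],0.55],
    [[0,0,2],[0,0,0],0.55],
    [[0,0,0],[0,0,0],0.55],
    [[0,0,0],[0,0,0],0.55],
    [[0,0,0],[0,0,0],0.55],
    [[0,0,0],[0,0,0],0.55],
    [[0,0,0],[0,0,0],0.55],
    [[0,0,0],[0,0,0],0.55]
  ]
}}

```text
time_s: 24.8
tcp_pos: [476.6, -196.2, 316.3]
eef_rot: [-0.001, 1.0, 0.007, -0.003]
contact_force: [0.3, 0.3, 0.1]
opening: 48.5
```

```bash
python3 - <<'E'
from h import *
s=status.sense();print(s['tcp_pos'],s['contact_force'],s['opening'])
c=grab('side','s10.png');cv2.imwrite('pics/s10z.png',cv2.resize(c['pixels'][130:280,200:400],(800,600),interpolation=2))
W=world(c);print('far',W[237,385],'near',W[244,286], 'far2',W[242,350])
t=grab('top','t10.png')
E
```

```text
[ 476.55829707 -196.24979777  316.30758274] [0.31394174 0.32701969 0.08009418] 48.5489589457731
far [ 696.60981059 -210.83340558   86.59930201] near [ 446.19081778 -231.60161269   88.65989776] far2 [ 605.14398503 -224.48674637   83.66076332]
```

View pics/s10z.png

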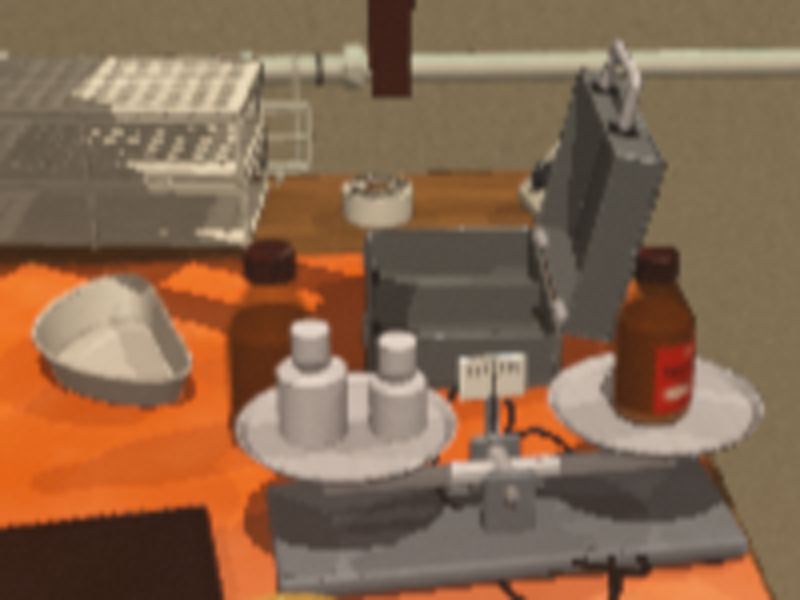

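View pics/t10.png

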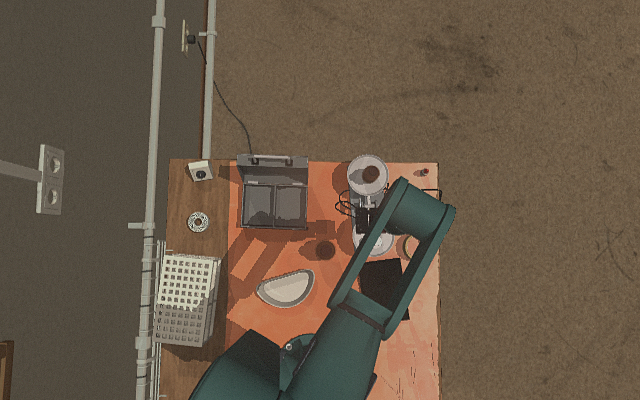

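Both weights stand upright on the near pan, at zoomed (312,385) and (397,390). The pointer is near mid-scale, the lid is open and the case is empty. I wait a second to confirm the beam has settled.

Emit:
{"fn": "carry_out", "kwargs": {
  "motion": [
    [[0,0,0],[0,0,0],0.55],
    [[0,0,0],[0,0,0],0.55],
    [[0,0,0],[0,0,0],0.55],
    [[0,0,0],[0,0,0],0.55],
    [[0,0,0],[0,0,0],0.55],
    [[0,0,0],[0,0,0],0.55],
    [[0,0,0],[0,0,0],0.55],
    [[0,0,0],[0,0,0],0.55],
    [[0,0,0],[0,0,0],0.55],
    [[0,0,0],[0,0,0],0.55],
    [[0,0,0],[0,0,0],0.55],
    [[0,0,0],[0,0,0],0.55]
  ]
}}

```text
time_s: 26.4
tcp_pos: [476.8, -196.4, 316.7]
eef_rot: [-0.0, 1.0, 0.007, -0.003]
contact_force: [-0.2, 0.6, -0.2]
opening: 48.5
```

```bash
python3 - <<'E'
from h import *
c=grab('side','s11.png');W=world(c)
a=cv2.imread('pics/s10.png')
cv2.imwrite('pics/cmp.png',np.hstack([cv2.resize(p[205:275,250:400],(400,190),interpolation=2) for p in(a,c['pixels'])]))
np.set_printoptions(precision=1,suppress=True)
print('diff',np.abs(a.astype(int)-c['pixels'])[180:275,250:400].max(-1).__gt__(30).sum())
def med(u,v):return np.nanmedian(W[v-1:v+2,u-2:u+3].reshape(-1,3),0)
print('near',med(298,243),med(280,244),'far',med(384,234),med(365,239))
E
```

```text
diff 2
near [ 475.7 -228.3   88.3] [ 431.6 -230.1   88.7] far [ 697.6 -196.8   87.3] [ 643.5 -219.1   87.7]
```

View pics/cmp.png

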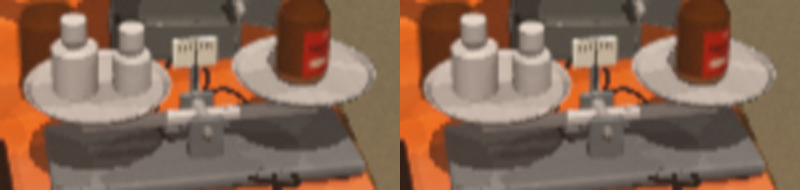

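The pans measure 88.5 and 87.5 mm, and the picture is unchanged 1.5 s later.

```bash
python3 -c "
from workcell import close_job
print(close_job())"
```

```text
the job is handed in; nothing more can be done
None
```

The job is done and handed in at 26.4 s. The lid was swung by its bar to about 1.7 rad and stayed open after release. The 200 g and then the 100 g weight were set upright on the near pan.

- **Balance:** the last side view gave the near pan at about 88.5 mm and the far pan at about 87.5 mm. Level is 90 mm, and the calibration is good to about 2 mm. The pointer was mid-scale, and the view was unchanged 1.5 s later.
- **Bottle and desk:** the amber bottle stands on its pan. I saw nothing moved among the other things on the desk, although the arm hid part of the right side in the last top view and I did not measure those items again.
- **Contact:** the gripper was clear of everything. The readings at the end of each move stayed under 5 N.
- **One check that disagreed:** a second circle fit of the near pan gave its centre at x = 457 mm, against 447 mm from the first. I used the first, which agreed with the side view. Both weights stand inside the rim.

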